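# Close up the core sample case and pin it shut

### The job

Stand the pink core stub that is out on the counter upright on the rubber pad in the empty compartment of the aluminium case, then close the lid fully without slamming it. Its old spring latches no longer hold, so lock it with the slim square-headed steel pin: push it from either side through the fork on the case and the lid's lug until its head is home against the fork, and let go. Leave everything else where it is.

Things in the scene. Friction and masses are not known exactly. Their poses are not given: they have to be found in the camera images.
- case: Aluminium case fixed to the counter, 120 (x) x 268 (y) x 80 mm high, open on top; walls and dividers 4 mm, floor 5 mm thick. Origin: centre of its underside, at counter height; x points from its front (robot side) to the hinge side; yaw up to 0.3 rad. Two dividers make three compartments side by side along y, each 84 mm wide (y), 112 mm long (x), centres at y = -88, 0, +88 mm.
- fork (a point): Centre of the pin hole axis of the steel fork on the case's front: case x = -74 mm, y = 0, 110 mm above the counter. The axis runs level along the case's y. Two upright cheeks, 26 mm (x), 8 mm thick (y), 12 mm apart, an 11 mm hole in each; outer faces 14 mm either side of this point; they reach from 40 to 122 mm above the counter.
- lid (a joint): The lid's hinge angle in rad: 0 = shut, resting on the rim; grows as it opens; starts at 1.6 to 1.85 (about upright, leaning a little away from the robot). It has a stiff hinge: it stays where it is left, and takes about 3 to 7 N at its free edge to move.
- lid_hinge (a point): Middle of the lid's hinge axis, along the case's y: at case x = +60 mm, 80 mm above the counter. The lid is an aluminium plate 120 mm (hinge axis to free edge) x 268 x 10 mm; its underside lies in the plane of the hinge axis, so its top is 90 mm above the counter when shut.
- lid_edge (a point): Middle of the lid's free edge on its outer (upper when shut) face. Here it carries the lug: a steel plate 8 mm thick (y) reaching from 6 mm inside to 26 mm beyond the edge and 32 mm above the outer face; its 12 mm hole lines up with the fork's when the lid is shut, the lug then lying between the cheeks. The lid's outer face is plain elsewhere.
- pad: Black rubber pad 70 x 70 x 4 mm, fixed on the floor of the empty compartment (any of the three), in its middle. Origin: centre of its underside, 5 mm above the counter.
- stub: The loose granite core stub: an upright cylinder 36 mm in diameter, 60 mm tall, about 160 g. Origin: centre of its underside. Starts standing on the counter, left or right of the case, a dropper bottle close beside it.
- pin: The slim steel pin, lying level on the counter on the flat of its head: a square head 26 mm long and 18 x 18 mm across, then a round shank 8 mm in diameter and 46 mm long with a tapered end. Origin: on the counter below the shoulder where the shank meets the head; x points along the shank towards its tip; the pin's axis is 9 mm above the origin.
- pin_head (a point): Middle of the pin's square head, on its axis (13 mm behind the shoulder).
- pin_mid (a point): Point on the shank's axis 14 mm ahead of the shoulder: it coincides with the fork point when the pin is fully home, whichever side it comes from.
- stout_pin: Leave alone: a thicker pin that does not fit, head 26 x 26 x 26 mm, shank 16 mm in diameter and 36 mm long. Origin on the counter below its shoulder, x towards its tip.
- tile: Leave alone: white ceramic streak tile, 50 x 50 x 8 mm, flat on the counter. Origin: centre of its underside.
- dropper: Leave alone: small dropper bottle, 28 mm in diameter, 72 mm tall, standing 44 to 52 mm (centre to centre) from the stub on any side. Origin: centre of its underside.
- scribe: Leave alone: steel scribe with a red square handle, 135 mm long, 10 mm thick, lying behind the case. Origin: on the counter below it, 70 mm from the handle's end; x towards its point.
- mallet: Leave alone: black rubber mallet lying across just in front of the case: head 50 mm thick (so 50 mm high) and 80 mm long, handle 180 mm long. Origin: on the counter below the head's centre; handle towards -x.
- core_a: Leave alone: granite core standing in one of the other compartments, 36 mm in diameter, 64 mm tall. Origin: centre of its underside.
- core_b: Leave alone: another such core, in the third compartment. Origin: centre of its underside.
Things that resemble listed ones, but are neither listed nor needed, are in the scene too. Leave any orange look-alike of the stub alone.

How it is judged (in metres and radians):
On the way, in this order (a step that is already met when the one before it is completed fails the run):
1. the stub stands released on the pad while the lid is still open (horizontal distance between stub and pad below 0.024 m and angle between stub's own z axis and vertical below 0.15 rad and z of stub in the frame of pad between 0 and 0.01 m and contact force between the fingers and stub below 0.1 N and value of joint lid above 1 rad), for 0.2 s.
2. the lid is shut, the pin not yet in (value of joint lid below 0.04 rad and horizontal distance between stub and pad below 0.024 m and angle between stub's own z axis and vertical below 0.15 rad and z of stub in the frame of pad between 0 and 0.01 m and distance between pin_mid and fork above 0.03 m), for 0.2 s.
At the end, for the whole second after the job is handed in: Stub upright (0.15 rad) on the pad within 24 mm of its centre; lid shut within 0.04 rad; slim pin through fork and lug, head home (mid point within 5 mm of the fork point, axis within 0.2 rad), released, at rest; every other loose thing within 30 mm of its start (horizontal distance between stub and pad below 0.024 m and angle between stub's own z axis and vertical below 0.15 rad and z of stub in the frame of pad between 0 and 0.01 m and value of joint lid below 0.04 rad and distance between pin_mid and fork below 0.005 m and angle between the x axis of pin and the y axis of case, either way round below 0.2 rad and contact force between the fingers and pin below 0.1 N and linear speed of each of pin, stub below 0.02 m/s and distance of each of core_a, core_b, stout_pin, tile, dropper, scribe, mallet from where it was at the start of the episode below 0.03 m); the robot touches nothing.
It fails at once if the lid is slammed (closing faster than 3 rad/s) (velocity of joint lid below -3 rad/s).
It fails at once if another loose thing is pushed 30 mm or more from its place (distance of any of core_a, core_b, stout_pin, tile, dropper, scribe, mallet from where it was at the start of the episode above 0.03 m).
It also fails if it takes over 67 s, if anything falls off the work surface, if the arm or the gripper's body presses on something with over 40 N, if the wrist force passes 120 N, or if a joint passes its speed limit or range.

### The arm

A 6-joint arm with a two-finger parallel gripper is mounted at the origin on the work surface. World frame = base frame: x ahead of the robot, y to its left, z up, the work surface at z = 0. Lengths are in mm, angles in degrees, forces in N, time in s.
With the tool pointing down it reaches from about 300 to 850 mm from the base axis. Payload 4.2 kg.
Tool frame: the origin (TCP) lies on the centre line of the jaws, within the pads' length; the fingertips stand 14 mm ahead of it and the grasp point (between the pads) lies 5 mm behind it; z points along the fingers, y is the line along which they close (so a half turn about z gives the same grasp; the last joint's range is limited). The gripper opens to 91 mm and grips with 3 to 60 N. Pads are 32 mm wide; open, the fingers measure 118 mm over their backs; the gripper's body (76 mm by 178 mm) begins 60 mm behind the grasp point.
Start: joints at [-66.005, 18.312, 89.639, -0, 72.044, -1.146], TCP at [244.295, -520.54, 227.976] pointing down, gripper open.
Joint ranges: [-177.97, 177.97], [-48.28, 115.42], [12.27, 149.76], [-77.06, 257.06], [2.81, 150.46], [-146.56, 146.56]. Speed limits (degrees/s): [147.25, 147.25, 180, 180, 180, 180].

### API

Orientations are given as [roll, pitch, yaw] about the fixed x, y, z axes, in that order (R = Rz(yaw) Ry(pitch) Rx(roll)).
In Python, from workcell import env gives the robot as it stands.
- The arm moves only by the tool arm_command, never from a script. Its argument "motion" is a list of rows, each an object with "offset": the shift along the tool's x, y, z in m, a list of three; "spin": the turn about the tool's z in rad. In form: [{"offset": [tx, ty, tz], "spin": spin}, ...]. A call has 1 to 5 rows; each row shifts and turns the commanded pose from where the row before left it, along the tool's axes as they then stand; what a row does not reach is not made up. A row lasts 1/8 s, in which the tool goes at most 62.5 mm and 10.7 degrees, less where a joint would pass 70% of its speed; a pose out of reach is approached as far as the arm can. A call with a gripper value outside its range is refused whole. "jaw" is the finger opening in m, from 0 to 0.0912, set as the call begins (left out, the last holds). The fingers move at their own pace and stop on an object; "newtons" is the grip in N (left out, the last holds). Time passes only in rows, so rows that do not move let the fingers close. It gives the time, the measured TCP pose, the force, the opening and the grip force at its end, in the units of the state.
- env.state(): the state, without advancing time (a new reading comes with each control period).
- env.grab_frame(name): name is "side" or "top" or "wrist"; returns (picture, depth): 480x640x3 uint8, blue, green, red; 480x640 float32, mm along the optical axis (not along the pixel's ray), 0 where there is no reading.
- env.camera_model(name): a dict with "fx", "fy", "cx", "cy" (pixels), "eye" and "rotation" of the camera in the world; the wrist camera has in their place "hand_eye" (4x4, takes a point from camera to tool coordinates, whose origin is the TCP and whose axes are the flange's). Camera axes: x right, y down, z forward; pixel columns grow to the right and rows downward; lengths in mm; the calibration is good to about 2 mm. A picture is of the moment at which its call begins: read the wrist's pose just before it. camera_model takes no time and is no camera call.
- env.job_done(): hands the job in; it is judged then, once.
Trained networks look in the newest picture that a camera, given by its name, has taken for a name from the list of things; names that differ only in an ending like _2 or _b are one class to them, and where a whole thing is asked for, a point or a joint stands for the part that bears it (a point fixed in the world has none). Each returns a list of dicts, best first, with "score" (0 to 1); they miss things now and then, are a little off and sometimes report something else, mostly with a low value. They report only what shows in the picture. A call takes as long as a camera call. They do not tell look-alikes from the thing itself.
- env.boxes_of(camera, target): "bbox" ([left, top, right, bottom] in pixels, round what is visible of it).
- env.pinpoint(camera, target): "location" ([column, row] in pixels: a listed point, or the origin of a listed thing).
The state is a dict: "time_s": time; "qpos": joint angles; "qvel": joint speeds; "effort": joint torques, N m; "ee_pos": TCP position; "ee_rot": TCP orientation; "force": force on the tool from outside, world axes, zero at the start; "torque": the same for the moment, N m; "gripper_width": finger opening in mm; "gripper_force": force on a finger pad.
Only numpy, scipy, OpenCV 4.12 (cv2) and the standard library are available. Lean on these libraries where they do the work, as an engineer would, in place of code of your own. Each camera call takes 0.05 s, during which the arm holds its last target. There are 200 camera calls.

## Working session

There is one attempt and no reset: what is moved stays moved. The work goes in short steps, Python scripts to look and compute and a tool call to move; the robot and the scene stay as the last step left them, time stands still between calls to the robot, and variables do not carry over. Pictures are saved under pics/ and viewed, at most 10 in all, crops included, and the job is handed in when it is done.

Besides the shell and the picture viewer there is one more tool, called as name(argument=value, ...) on one line, values as JSON. arm_command: Moves the arm, as the interface text tells. Its arguments: {"type":"object","properties":{"motion":{"type":"array"},"jaw":{"type":"number"},"newtons":{"type":"number"}},"required":["motion"]}

```bash
mkdir -p pics; ls; cat > h.py <<'E'
import numpy as np, cv2
from workcell import env
from scipy.spatial.transform import Rotation as R
def cam(n):
    m=env.camera_model(n)
    if 'eye' in m: return m,np.array(m['rotation']),np.array(m['eye'])
    s=env.state(); T=np.array(m['hand_eye']); Rt=R.from_euler('xyz',s['ee_rot'],degrees=True).as_matrix()
    return m,Rt@T[:3,:3],Rt@T[:3,3]+np.array(s['ee_pos'])
def ray(c,px):
    m,Rm,e=c
    return Rm@np.array([(px[0]-m['cx'])/m['fx'],(px[1]-m['cy'])/m['fy'],1.]),e
def atz(c,px,z):
    d,e=ray(c,px); return e+d*(z-e[2])/d[2]
def cloud(c,dep):
    m,Rm,e=c; v,u=np.mgrid[:dep.shape[0],:dep.shape[1]]
    P=np.stack([(u-m['cx'])/m['fx']*dep,(v-m['cy'])/m['fy']*dep,dep],-1)@Rm.T+e
    P[dep<=0]=np.nan
    return P
E
python3 - <<'E'
from h import *
print(env.state())
for n in('top','side','wrist'):
    p,d=env.grab_frame(n); cv2.imwrite(f'pics/{n}0.png',p); np.save(f'{n}0.npy',d)
    m=env.camera_model(n);print(n,m)
for t in ['case','stub','pin','pin_head','pin_mid','stout_pin','pad','dropper','fork','lid_edge','lid_hinge','core_a','mallet','tile','scribe']:
    for n in('top','side'):
        print(t,n,[(np.round(q['location']).tolist(),round(q['score'],2)) for q in env.pinpoint(n,t)][:4])
E
```

```text
pics
{'time_s': 0.0, 'qpos': array([-6.60043646e+01,  1.83504969e+01,  8.97072883e+01, -6.75701275e-04,
        7.20431072e+01, -1.14429162e+00]), 'qvel': array([ 0.05508465,  0.02767255,  0.09324354, -0.0345918 , -0.06383358,
       -0.01943683]), 'effort': array([ 3.43945776e-04, -4.12458909e+01, -2.31972939e+01,  7.25466921e-02,
        4.58172010e-02, -1.67123826e-04]), 'ee_pos': array([ 244.09175741, -520.0816901 ,  227.12575069]), 'ee_rot': array([-1.79899115e+02, -1.37256145e-03,  2.51401347e+01]), 'force': array([ 0.10992881, -0.12851146,  0.21553364]), 'torque': array([-0.01844124,  0.06027072, -0.00212001]), 'gripper_force': 0.0, 'gripper_width': 91.04666941995585}
top {'fx': 527.346107079448, 'fy': 527.346107079448, 'cx': 312.95624205225243, 'cy': 238.16243556753142, 'eye': array([ 468.57242797,  -26.82630615, 1140.28890684]), 'rotation': array([-177.07888982,   -0.19306128,  -89.8649193 ])}
side {'fx': 490.1965360266484, 'fy': 490.1965360266484, 'cx': 317.5379407144467, 'cy': 240.99634968569825, 'eye': array([ 465.27387659, -746.12841092,  821.45762432]), 'rotation': arra
[... 1280 characters left out ...]
66)]
dropper side [([293.0, 380.0], 0.75), ([329.0, 178.0], 0.17)]
fork top [([278.0, 263.0], 0.73), ([465.0, 202.0], 0.24)]
fork side [([281.0, 223.0], 0.74)]
lid_edge top [([288.0, 172.0], 0.79)]
lid_edge side [([361.0, 193.0], 0.73)]
lid_hinge top [([288.0, 198.0], 0.66), ([144.0, 269.0], 0.38)]
lid_hinge side [([341.0, 236.0], 0.71)]
core_a top [([284.0, 230.0], 0.61), ([323.0, 237.0], 0.58)]
core_a side [([312.0, 283.0], 0.59)]
mallet top [([242.0, 293.0], 0.97), ([150.0, 207.0], 0.29)]
mallet side [([260.0, 231.0], 0.83)]
tile top [([143.0, 270.0], 0.63), ([455.0, 204.0], 0.58), ([472.0, 198.0], 0.26)]
tile side [([278.0, 176.0], 0.54)]
scribe top []
scribe side [([365.0, 250.0], 0.6)]
```

```bash
python3 - <<'E'
s=open('h.py').read().replace("return m,np.array(m['rotation']),","return m,R.from_euler('xyz',m['rotation'],degrees=True).as_matrix(),")
open('h.py','w').write(s)
from h import *
p=cv2.imread('pics/top0.png'); cv2.imwrite('pics/topc.png',cv2.resize(p[130:380,110:530],(800,476),interpolation=cv2.INTER_CUBIC))
c=cam('top'); P=cloud(c,np.load('top0.npy'))
for nm,px in dict(fork=(278,263),edge=(288,172),hinge=(288,198),pin=(464,203),s1=(461,312),s2=(488,290),s3=(413,300),drop=(432,266),mal=(242,293),pad=(246,227)).items(): print(nm,P[px[1],px[0]].round(),atz(c,px,0).round())
E
```

```text
fork [473.  45.  -2.] [473.  45.   0.]
edge [633.  15. 215.] [671.  24.   0.]
hinge [602.  20.  92.] [614.  24.   0.]
pin [ 604. -358.    2.] [ 604. -359.    0.]
s1 [ 373. -333.   57.] [ 368. -349.    0.]
s2 [ 419. -387.   63.] [ 416. -408.    0.]
s3 [ 398. -235.   59.] [ 394. -246.    0.]
drop [ 467. -277.   47.] [ 467. -288.    0.]
mal [411. 116.  46.] [408. 122.   0.]
pad [550. 114.   8.] [551. 115.   0.]
```

View pics/topc.png

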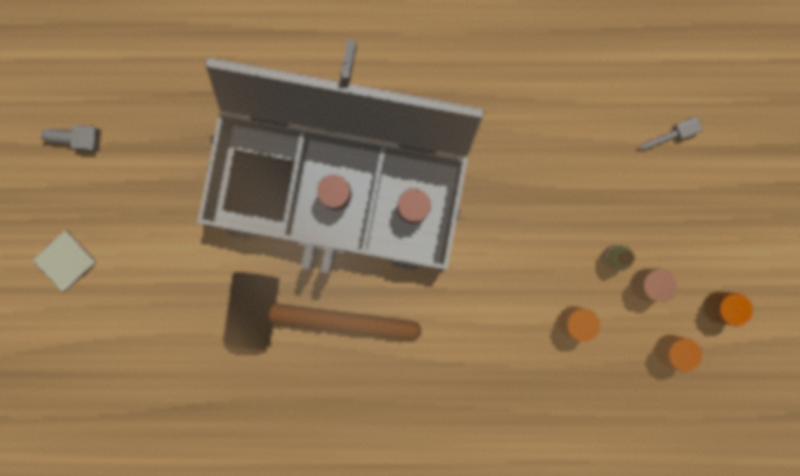

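View pics/side0.png

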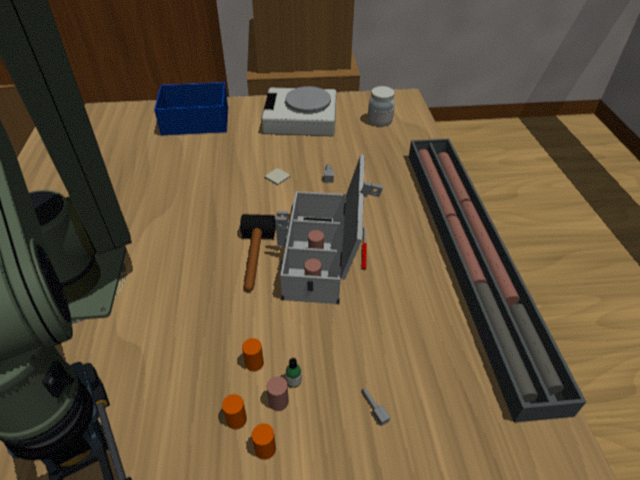

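```bash
python3 - <<'E'
from h import *
c=cam('top'); d=np.load('top0.npy'); P=cloud(c,d); img=cv2.imread('pics/top0.png')
f=lambda x,y:(110+x*.525,130+y*.525)
def blob(cx,cy,r,zlo,zhi):
    Q=P[int(cy)-r:int(cy)+r,int(cx)-r:int(cx)+r].reshape(-1,3); Q=Q[(Q[:,2]>zlo)&(Q[:,2]<zhi)]; return Q
for nm,xy,lo,hi in [('stub',(660,285),50,70),('drop',(620,258),40,90),('o1',(583,325),50,70),('o2',(686,355),50,70),('o3',(737,310),50,70)]:
    Q=blob(*f(*xy),13,lo,hi); print(nm,len(Q),Q.mean(0).round(1),Q.min(0).round(),Q.max(0).round())
# pins
for nm,xy in [('pin',(668,133)),('stout',(72,138)),]:
    Q=blob(*f(*xy),20,5,40); m=Q.mean(0); w,v=np.linalg.eigh(np.cov(Q[:,:2].T)); print(nm,len(Q),m.round(1),Q[:,2].max().round(1),v[:,1],np.sqrt(w))
# colour-based pin mask
g=img.astype(int); sat=g.max(2)-g.min(2)
u0,v0=map(int,f(668,133)); sub=sat[v0-22:v0+22,u0-28:u0+28]
mk=(sub<30).astype(np.uint8); n,l,s,ce=cv2.connectedComponentsWithStats(mk); print(s,ce,u0-28,v0-22)
# case rim
Q=P[130:300,190:400].reshape(-1,3); Q=Q[(Q[:,2]>76)&(Q[:,2]<84)]; print('rim',len(Q)); r=cv2.minAreaRect(Q[:,:2].astype(np.float32)); print(r, cv2.boxPoints(r))
for z0,z1 in [(100,126)]:
    Q=P[240:300,240:320].reshape(-1,3); Q=Q[(Q[:,2]>z0)&(Q[:,2]<z1)]; print('fork',len(Q),Q.mean(0).round(1),Q.min(0),Q.max(0))
# lid
Q=P[120:300,190:400].reshape(-1,3); Q=Q[(Q[:,2]>120)&(Q[:,2]<260)&(Q[:,0]>560)]; print('lid',len(Q),Q.min(0),Q.max(0))
for z in range(90,250,20):
    q=Q[abs(Q[:,2]-z)<10]; 
    if len(q)>5: print(z,len(q),q.mean(0).round(1))
np.set_printoptions(linewidth=200)
E
```

```text
stub 249 [ 438.9 -321.4   59.4] [ 422. -340.   51.] [ 455. -305.   65.]
drop 142 [ 467.9 -282.9   55.7] [ 445. -309.   40.] [ 482. -272.   75.]
o1 252 [ 396.8 -238.9   59.5] [ 380. -257.   50.] [ 414. -222.   65.]
o2 260 [ 365.2 -347.2   59.6] [ 347. -365.   50.] [ 382. -330.   66.]
o3 266 [ 413.7 -402.7   59.6] [ 396. -422.   50.] [ 431. -385.   64.]
pin 192 [ 609.8 -355.1   14.1] 23.4 [-0.41201769  0.91117585] [ 5.23786234 20.07856594]
stout 296 [601.6 321.1  20.9] 31.7 [0.07435615 0.99723175] [ 7.03396511 18.43134676]
[[   0    0   56   44 2299]
 [  15   15   31   17  165]] [[27.08394954 21.43975642]
 [33.2969697  22.33939394]] 432 177
rim 857
((529.1949462890625, 30.73143768310547), (268.4082946777344, 145.96600341796875), 79.6722640991211) [[ 433.33447   -88.21411 ]
 [ 576.93555  -114.382675]
 [ 625.0554    149.67699 ]
 [ 481.45435   175.84555 ]]
fork 120 [466.7  41.4 119. ] [452.91498477  26.37234398 100.00994115] [480.09748291  56.63400056 125.08964586]
lid 2945 [ 583.216486   -118.44281665  120.03884681] [671.54522512 147.06738103 222.14835181]
130 503 [610.7  17.9 130. ]
150 561 [614.6  14.1 150.1]
170 580 [619.2  13.1 170.2]
190 1178 [627.1  11.9 192.1]
210 114 [649.8   8.1 213.9]
230 9 [637.7   8.7 220.9]
```

```bash
cat >> h.py <<'E'
def plan(*wps,n=None,step=50):
    """wps: (x,y,z,yaw_deg) mm; prints rows in tool axes, from the present pose (tool down)"""
    s=env.state(); p=np.array(s['ee_pos']); yaw=s['ee_rot'][2]
    for w in wps:
        t=np.array(w[:3],float); dy=(w[3]-yaw+180)%360-180
        k=n or max(1,int(np.ceil(max(np.linalg.norm(t-p)/step,abs(dy)/9.5))))
        print('to',w)
        for i in range(k):
            d=(t-p)/(k-i); a=np.radians(yaw); ds=((w[3]-yaw+180)%360-180)/(k-i)
            o=np.round([np.cos(a)*d[0]+np.sin(a)*d[1],np.sin(a)*d[0]-np.cos(a)*d[1],-d[2]],0)
            sp=round(-np.radians(ds),2)
            print('{"offset":[%.3f,%.3f,%.3f],"spin":%.2f},'%(*(o/1000),sp))
            p=p+np.array([np.cos(a)*o[0]+np.sin(a)*o[1],np.sin(a)*o[0]-np.cos(a)*o[1],-o[2]]); yaw-=np.degrees(sp)
E
python3 -c "
from h import *
plan((439,-321,150,53),(439,-321,42,53))"
```

```text
to (439, -321, 150, 53)
{"offset":[0.044,-0.016,0.013],"spin":-0.08},
{"offset":[0.045,-0.013,0.013],"spin":-0.08},
{"offset":[0.045,-0.009,0.013],"spin":-0.08},
{"offset":[0.046,-0.006,0.013],"spin":-0.08},
{"offset":[0.046,-0.002,0.013],"spin":-0.08},
{"offset":[0.047,0.002,0.013],"spin":-0.09},
to (439, -321, 42, 53)
{"offset":[-0.000,0.000,0.036],"spin":0.00},
{"offset":[-0.000,0.000,0.036],"spin":0.00},
{"offset":[-0.000,0.000,0.036],"spin":0.00},
```

arm_command(motion=[{"offset": [0.044,-0.016,0.013],"spin": -0.08},{"offset": [0.045,-0.013,0.013],"spin": -0.08},{"offset": [0.045,-0.009,0.013],"spin": -0.08},{"offset": [0.046,-0.006,0.013],"spin": -0.08},{"offset": [0.046,-0.002,0.013],"spin": -0.08}], jaw=0.06)

```text
time_s: 2.28
ee_pos: [407.1, -353.2, 162.7]
ee_rot: [180.0, 0.0, 48.2]
force: [-0.2, -0.6, 0.3]
gripper_width: 59.8
gripper_force: 0.0
```

arm_command(motion=[{"offset": [0.047,0.002,0.013],"spin": -0.09},{"offset": [0,0,0],"spin": 0},{"offset": [0,0,0],"spin": 0}])

```text
time_s: 2.65
ee_pos: [438.9, -321.0, 150.1]
ee_rot: [180.0, 0.0, 53.2]
force: [0.4, -1.0, -0.2]
gripper_width: 60.2
gripper_force: 0.0
```

```bash
python3 - <<'E'
from h import *
s=env.state();print(s['time_s'],s['ee_pos'],s['ee_rot'],s['gripper_width'])
c=cam('wrist');p,d=env.grab_frame('wrist');cv2.imwrite('pics/w1.png',p)
P=cloud(c,d)
print([(q['location'],q['score'],P[int(q['location'][1]),int(q['location'][0])].round()) for q in env.pinpoint('wrist','stub')])
Q=P.reshape(-1,3);Q=Q[(np.hypot(Q[:,0]-439,Q[:,1]+321)<28)&(Q[:,2]>54)&(Q[:,2]<66)];print(len(Q),Q.mean(0),Q.min(0),Q.max(0))
E
```

```text
2.65 [ 438.9463376  -320.95457163  150.11867171] [1.79984067e+02 3.04343965e-02 5.32226349e+01] 60.201633398504825
[([278.2, 300.7], 0.97, array([ 452., -289.,  229.])), ([319.8, 223.8], 0.67, array([ 449., -306.,   61.])), ([218.5, 178.4], 0.66, array([ 413., -242.,   61.]))]
1998 [ 441.47397108 -320.47529404   60.31681021] [ 423.05590163 -338.78031193   54.05383199] [ 458.89197758 -303.40527304   62.47623739]
```

View pics/w1.png

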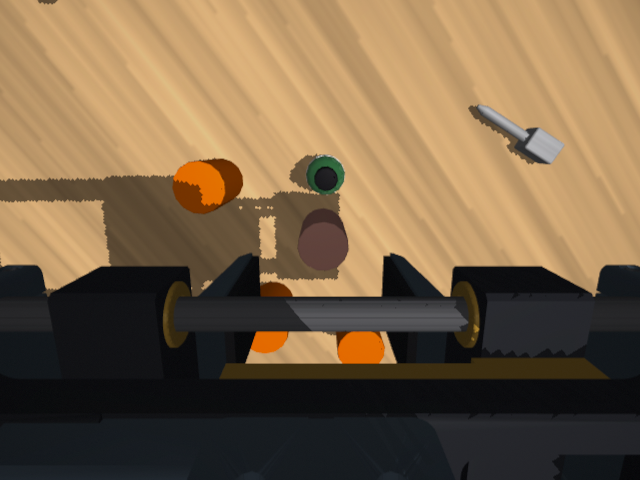

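arm_command(motion=[{"offset": [0.001,0.001,0.04],"spin": 0},{"offset": [0,0,0.04],"spin": 0},{"offset": [0,0,0.033],"spin": 0},{"offset": [0,0,0],"spin": 0}])

```text
time_s: 3.25
ee_pos: [438.4, -320.4, 35.3]
ee_rot: [-179.7, 0.0, 53.1]
force: [-0.8, 0.0, 0.5]
gripper_width: 59.8
gripper_force: 0.0
```

arm_command(motion=[{"offset": [0,0,0],"spin": 0},{"offset": [0,0,0],"spin": 0},{"offset": [0,0,0],"spin": 0},{"offset": [0,0,0],"spin": 0},{"offset": [0,0,0],"spin": 0}], jaw=0.02, newtons=20)

```text
time_s: 3.88
ee_pos: [441.0, -321.1, 38.3]
ee_rot: [179.9, 0.0, 53.2]
force: [-0.9, 0.3, 6.0]
gripper_width: 35.7
gripper_force: 20.0
```

arm_command(motion=[{"offset": [0,0,0],"spin": 0},{"offset": [0,0,-0.04],"spin": 0},{"offset": [0,0,-0.05],"spin": 0},{"offset": [0,0,-0.05],"spin": 0},{"offset": [0,0,-0.05],"spin": 0}])

```text
time_s: 4.5
ee_pos: [440.0, -320.0, 228.4]
ee_rot: [-180.0, -0.0, 53.2]
force: [0.8, -1.4, -2.8]
gripper_width: 35.8
gripper_force: 20.0
```

```bash
python3 - <<'E'
from h import *
Q=None
a=np.radians(-10.33);X=np.array([np.cos(a),np.sin(a)]);Y=np.array([-np.sin(a),np.cos(a)])
O=np.array([541,28.]);t=O+88*Y;print('place',t)
plan((t[0]-120,t[1]-150,230,120),(t[0]-80,t[1]-30,230,169.7),step=58)
E
```

```text
place [556.77992694 114.57363286]
to (np.float64(436.7799269394079), np.float64(-35.426367144569085), 230, 120)
{"offset":[0.028,-0.022,-0.000],"spin":-0.15},
{"offset":[0.031,-0.017,-0.000],"spin":-0.15},
{"offset":[0.033,-0.012,-0.000],"spin":-0.14},
{"offset":[0.035,-0.008,-0.000],"spin":-0.15},
{"offset":[0.036,-0.002,-0.000],"spin":-0.14},
{"offset":[0.035,0.003,-0.001],"spin":-0.15},
{"offset":[0.035,0.008,-0.000],"spin":-0.14},
{"offset":[0.033,0.013,-0.001],"spin":-0.15},
to (np.float64(476.7799269394079), np.float64(84.57363285543092), 230, 169.7)
{"offset":[0.014,0.016,0.000],"spin":-0.14},
{"offset":[0.012,0.018,0.000],"spin":-0.14},
{"offset":[0.009,0.019,0.000],"spin":-0.15},
{"offset":[0.006,0.020,0.000],"spin":-0.14},
{"offset":[0.003,0.021,0.000],"spin":-0.15},
{"offset":[0.000,0.021,0.000],"spin":-0.14},
```

arm_command(motion=[{"offset": [0.028,-0.022,0],"spin": -0.15},{"offset": [0.031,-0.017,0],"spin": -0.15},{"offset": [0.033,-0.012,0],"spin": -0.14},{"offset": [0.035,-0.008,0],"spin": -0.15},{"offset": [0.036,-0.002,0],"spin": -0.14}])

```text
time_s: 5.12
ee_pos: [437.5, -141.1, 226.7]
ee_rot: [-180.0, -0.0, 95.3]
force: [0.3, -0.5, -2.1]
gripper_width: 35.6
gripper_force: 20.0
```

arm_command(motion=[{"offset": [0.035,0.003,0],"spin": -0.15},{"offset": [0.035,0.008,0],"spin": -0.14},{"offset": [0.033,0.013,0],"spin": -0.15},{"offset": [0.014,0.016,0],"spin": -0.14},{"offset": [0.012,0.018,0],"spin": -0.14}])

```text
time_s: 5.75
ee_pos: [450.4, 5.8, 226.8]
ee_rot: [-180.0, -0.0, 136.6]
force: [-0.6, 0.1, -1.3]
gripper_width: 35.6
gripper_force: 20.0
```

arm_command(motion=[{"offset": [0.009,0.019,0],"spin": -0.15},{"offset": [0.006,0.02,0],"spin": -0.14},{"offset": [0.003,0.021,0],"spin": -0.15},{"offset": [0,0.021,0],"spin": -0.14},{"offset": [0,0,0],"spin": 0}])

```text
time_s: 6.38
ee_pos: [477.5, 85.4, 226.6]
ee_rot: [-180.0, -0.0, 169.6]
force: [-0.1, 0.4, -2.6]
gripper_width: 35.6
gripper_force: 20.0
```

arm_command(motion=[{"offset": [0,0,0],"spin": 0},{"offset": [0,0,0],"spin": 0}])

```text
time_s: 6.62
ee_pos: [477.2, 83.9, 226.9]
ee_rot: [-180.0, -0.0, 169.4]
force: [0.5, 0.1, -2.0]
gripper_width: 35.5
gripper_force: 20.0
```

```bash
cat > m.py <<'E'
from h import *
import sys
c=cam('wrist');p,d=env.grab_frame('wrist');cv2.imwrite('pics/%s.png'%sys.argv[1],p);np.save('w.npy',d)
P=cloud(c,d);Q=P.reshape(-1,3)
s=env.state();print(s['ee_pos'],s['ee_rot'][2],s['force'])
for t in ('pad','fork','lid_edge','lid_hinge','case'):
    for q in env.pinpoint('wrist',t)[:2]:
        u,v=map(int,q['location']);print(t,q['location'],round(q['score'],2),P[v,u].round(),[atz(c,q['location'],z).round().tolist() for z in (5,110)])
near=Q[np.hypot(Q[:,0]-541,Q[:,1]-28)<165]
r=near[(near[:,2]>77)&(near[:,2]<84)];mr=cv2.minAreaRect(r[:,:2].astype(np.float32));print('rim',len(r),mr,cv2.boxPoints(mr))
f=near[(near[:,2]>117)&(near[:,2]<126)&(near[:,0]<500)];print('fork',len(f),f.mean(0) if len(f) else '',f.min(0) if len(f) else '',f.max(0) if len(f) else '')
# pad: dark pixels at z~9
g=p.max(2).reshape(-1);k=(g<60)&(abs(Q[:,2]-9)<6)&(np.hypot(Q[:,0]-557,Q[:,1]-115)<60);
if k.sum()>30: print('pad',k.sum(),cv2.minAreaRect(Q[k][:,:2].astype(np.float32)))
E
python3 m.py w2
```

```text
[477.3503651   83.88633457 226.95442599] 169.44430850728236 [-1.06004946 -0.08273595 -2.26853555]
pad [361.9, 275.3] 0.74 [469. 104. 230.] [[553.0, 116.0, 5.0], [514.0, 110.0, 110.0]]
fork [265.8, 233.5] 0.55 [474.  36.  73.] [[488.0, 23.0, 5.0], [467.0, 43.0, 110.0]]
lid_hinge [551.1, 285.7] 0.74 [591. 305.  27.] [[603.0, 318.0, 5.0], [550.0, 257.0, 110.0]]
rim 2017 ((522.5609741210938, 25.833282470703125), (265.694091796875, 141.6558074951172), 67.50213623046875) [[ 406.28973   -69.801056]
 [ 537.1646   -124.00551 ]
 [ 638.8322    121.46762 ]
 [ 507.95734   175.67207 ]]
fork 772 [467.84433702  43.11090172 122.19616495] [454.3735962   27.2526058  117.07015095] [482.71962526  58.77515718 124.4882599 ]
pad 717 ((541.4520263671875, 123.855712890625), (60.0344352722168, 36.519039154052734), 79.75337982177734)
```

View pics/w2.png

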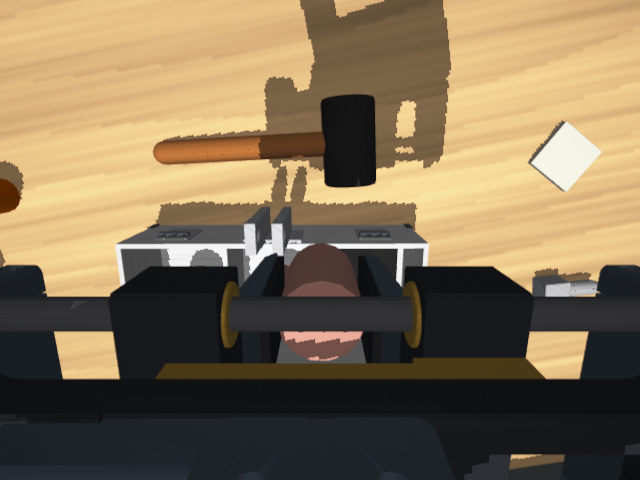

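```bash
python3 -c "
from h import *
plan((556,115,180,169.6),(556,115,49,169.6),step=48)"
```

```text
to (556, 115, 180, 169.6)
{"offset":[-0.024,0.015,0.016],"spin":-0.00},
{"offset":[-0.024,0.015,0.015],"spin":-0.00},
{"offset":[-0.024,0.015,0.016],"spin":-0.00},
to (556, 115, 49, 169.6)
{"offset":[0.000,-0.000,0.044],"spin":-0.00},
{"offset":[0.000,-0.000,0.043],"spin":-0.00},
{"offset":[0.000,-0.000,0.044],"spin":-0.00},
```

arm_command(motion=[{"offset": [-0.024,0.015,0.016],"spin": 0},{"offset": [-0.024,0.015,0.015],"spin": 0},{"offset": [-0.024,0.015,0.016],"spin": 0},{"offset": [0,0,0.035],"spin": 0},{"offset": [0,0,0.035],"spin": 0}])

```text
time_s: 7.55
ee_pos: [557.1, 115.8, 108.9]
ee_rot: [180.0, 0.0, 169.5]
force: [0.6, -1.7, -3.0]
gripper_width: 35.6
gripper_force: 20.0
```

arm_command(motion=[{"offset": [0,0,0.035],"spin": 0},{"offset": [0,0,0.02],"spin": 0},{"offset": [0,0,0.003],"spin": 0},{"offset": [0,0,0.0],"spin": 0},{"offset": [0,0,0],"spin": 0}])

```text
time_s: 8.18
ee_pos: [557.5, 115.8, 53.1]
ee_rot: [180.0, 0.1, 169.5]
force: [-0.2, 0.2, -2.3]
gripper_width: 35.8
gripper_force: 20.0
```

arm_command(motion=[{"offset": [0,0,0.003],"spin": 0},{"offset": [0,0,0.002],"spin": 0},{"offset": [0,0,0],"spin": 0}])

```text
time_s: 8.55
ee_pos: [556.8, 115.7, 47.4]
ee_rot: [180.0, 0.0, 169.5]
force: [-0.7, -0.1, 1.2]
gripper_width: 35.7
gripper_force: 20.0
```

arm_command(motion=[{"offset": [0,0,0.002],"spin": 0},{"offset": [0,0,0],"spin": 0}])

```text
time_s: 8.8
ee_pos: [556.8, 115.6, 47.3]
ee_rot: [180.0, 0.1, 169.5]
force: [-3.7, -1.6, 13.9]
gripper_width: 35.8
gripper_force: 20.0
```

Contact made (13.9 N): back off a millimetre, release, and rise.

arm_command(motion=[{"offset": [0,0,-0.001],"spin": 0},{"offset": [0,0,0],"spin": 0}])

```text
time_s: 9.05
ee_pos: [556.8, 115.6, 47.3]
ee_rot: [180.0, 0.1, 169.5]
force: [-2.1, -0.7, 9.0]
gripper_width: 35.7
gripper_force: 20.0
```

arm_command(motion=[{"offset": [0,0,0],"spin": 0},{"offset": [0,0,0],"spin": 0},{"offset": [0,0,0],"spin": 0},{"offset": [0,0,0],"spin": 0}], jaw=0.046)

```text
time_s: 9.55
ee_pos: [556.5, 115.7, 45.7]
ee_rot: [-180.0, -0.0, 169.5]
force: [-0.7, 0.2, -0.8]
gripper_width: 46.3
gripper_force: 0.0
```

arm_command(motion=[{"offset": [0,0,-0.025],"spin": 0},{"offset": [0,0,-0.045],"spin": 0},{"offset": [0,0,-0.05],"spin": 0},{"offset": [0,0,-0.05],"spin": 0},{"offset": [0,0,-0.04],"spin": 0}])

```text
time_s: 10.18
ee_pos: [556.8, 115.7, 258.1]
ee_rot: [180.0, 0.1, 169.5]
force: [0.1, 0.9, 0.2]
gripper_width: 46.3
gripper_force: 0.0
```

arm_command(motion=[{"offset": [0.03,0,-0.04],"spin": 0},{"offset": [0.03,0,0],"spin": 0},{"offset": [0,0,0],"spin": 0},{"offset": [0,0,0],"spin": 0}], jaw=0)

```text
time_s: 10.68
ee_pos: [498.0, 126.5, 295.6]
ee_rot: [-180.0, 0.0, 169.5]
force: [0.0, -0.9, 0.9]
gripper_width: 9.1
gripper_force: 0.0
```

```bash
python3 - <<'E'
from h import *
s=env.state();print(s['time_s'],s['ee_pos'],s['ee_rot'])
p,d=env.grab_frame('top');cv2.imwrite('pics/top1.png',p);P=cloud(cam('top'),d)
Q=P.reshape(-1,3);k=(np.hypot(Q[:,0]-556,Q[:,1]-115)<40)&(Q[:,2]>58)&(Q[:,2]<76)
b=p.reshape(-1,3).astype(int);k&=(b[:,2]-b[:,0]>25)
print(k.sum(),Q[k].mean(0) if k.any() else '',Q[k].std(0))
p2,d2=env.grab_frame('side');P2=cloud(cam('side'),d2)
# lid in case frame, from both
a=np.radians(-10.4);X=np.array([np.cos(a),np.sin(a)]);Y=np.array([-np.sin(a),np.cos(a)]);O=np.array([540.3,29.2])
for PP in(P,P2):
    q=PP.reshape(-1,3);q=q[~np.isnan(q[:,0])];cx=(q[:,:2]-O)@X;cy=(q[:,:2]-O)@Y
    for z in range(100,215,20):
        m=(abs(cy)<120)&(abs(q[:,2]-z)<6)&(cx>40)&(cx<130)
        if m.sum()>5: print(z,m.sum(),np.percentile(cx[m],[5,50,95]).round(1))
v=np.hstack([p[130:330,180:440],p2[140:340,220:480]]);cv2.imwrite('pics/v3.png',cv2.resize(v,None,fx=1.5,fy=1.5))
E
```

```text
10.675 [498.02965211 126.49140752 295.60935333] [-1.79982723e+02  1.38662352e-02  1.69529332e+02]
209 [557.99454692 112.64909473  67.91656206] [8.12443753 8.68100234 2.40011082]
100 264 [62.6 64.2 66.1]
120 270 [67.2 68.8 70.6]
140 278 [71.8 73.5 75.1]
160 306 [76.3 78.1 79.8]
180 329 [81.1 82.7 84.4]
200 494 [86.  89.9 94.8]
100 95 [63.2 64.5 65.9]
120 99 [67.7 69.1 70.4]
140 110 [72.4 73.7 75.1]
160 118 [76.9 78.3 79.6]
180 117 [81.5 82.9 84.4]
200 409 [ 86.5  91.7 120.1]
```

View pics/v3.png

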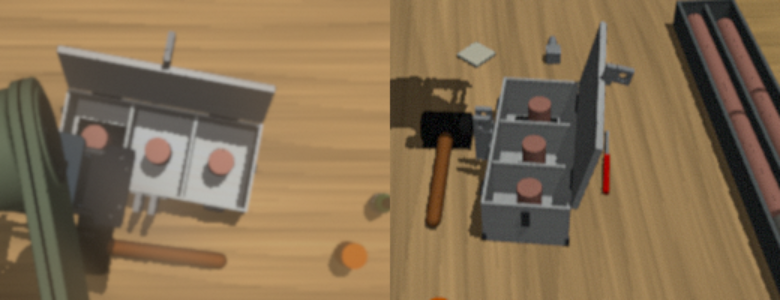

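```bash
python3 - <<'E'
from h import *
pc=np.array([140.,190.])
ths=list(np.arange(1.75,-0.01,-0.1))+[0]
for t in ths:
    r=100+ (20 if t>np.pi/2 else 0)
    F=np.array([60-r*np.cos(t)+10*np.sin(t)+16, 80+100*np.sin(t)+10*np.cos(t)+14])
    if t==ths[0]: print('start contact',F)
    d=np.round(F-pc); print('%.2f off [%.3f,0,%.3f] -> cx %.0f z %.0f'%(t,-d[0]/1000,-d[1]/1000,*(pc+d))); pc=pc+d
E
```

```text
start contact [107.22938615 190.61613413]
1.75 off [0.033,0,-0.001] -> cx 107 z 191
1.65 off [0.012,0,-0.002] -> cx 95 z 193
1.55 off [0.011,0,-0.001] -> cx 84 z 194
1.45 off [0.010,0,-0.000] -> cx 74 z 194
1.35 off [0.010,0,0.000] -> cx 64 z 194
1.25 off [0.010,0,0.002] -> cx 54 z 192
1.15 off [0.010,0,0.003] -> cx 44 z 189
1.05 off [0.009,0,0.003] -> cx 35 z 186
0.95 off [0.009,0,0.005] -> cx 26 z 181
0.85 off [0.008,0,0.005] -> cx 18 z 176
0.75 off [0.008,0,0.007] -> cx 10 z 169
0.65 off [0.008,0,0.007] -> cx 2 z 162
0.55 off [0.006,0,0.007] -> cx -4 z 155
0.45 off [0.006,0,0.008] -> cx -10 z 147
0.35 off [0.005,0,0.009] -> cx -15 z 138
0.25 off [0.003,0,0.010] -> cx -18 z 128
0.15 off [0.003,0,0.009] -> cx -21 z 119
0.05 off [0.002,0,0.010] -> cx -23 z 109
0.00 off [0.001,0,0.005] -> cx -24 z 104
```

arm_command(motion=[{"offset": [-0.05,-0.007,0],"spin": 0},{"offset": [-0.05,-0.006,0],"spin": 0},{"offset": [-0.05,-0.007,0],"spin": 0},{"offset": [-0.049,-0.006,0],"spin": 0},{"offset": [0,0,0],"spin": 0}])

```text
time_s: 11.4
ee_pos: [691.5, 63.1, 292.3]
ee_rot: [-179.9, -0.2, 169.4]
force: [-1.2, 0.5, -0.1]
gripper_width: 0.9
gripper_force: 0.0
```

arm_command(motion=[{"offset": [0,0,0.035],"spin": 0},{"offset": [0,0,0.035],"spin": 0},{"offset": [0,0,0.036],"spin": 0},{"offset": [0,0,0],"spin": 0}])

```text
time_s: 11.9
ee_pos: [686.1, 64.9, 186.5]
ee_rot: [-179.9, -0.4, 169.5]
force: [-0.4, 0.5, 0.2]
gripper_width: 0.5
gripper_force: 0.0
```

arm_command(motion=[{"offset": [0.015,0,-0.003],"spin": 0},{"offset": [0.012,0,-0.002],"spin": 0},{"offset": [0.01,0,-0.002],"spin": 0},{"offset": [0.01,0,-0.001],"spin": 0},{"offset": [0.01,0,0],"spin": 0}])

```text
time_s: 12.52
ee_pos: [633.4, 75.3, 200.2]
ee_rot: [179.9, 0.3, 169.5]
force: [4.0, -0.6, 4.2]
gripper_width: 0.6
gripper_force: 2.4
```

arm_command(motion=[{"offset": [0.01,0,0],"spin": 0},{"offset": [0.01,0,0.002],"spin": 0},{"offset": [0.01,0,0.003],"spin": 0},{"offset": [0.009,0,0.003],"spin": 0},{"offset": [0.009,0,0.005],"spin": 0}])

```text
time_s: 13.15
ee_pos: [584.2, 84.1, 184.4]
ee_rot: [-180.0, -0.1, 169.5]
force: [1.8, 0.3, 4.3]
gripper_width: 0.1
gripper_force: 1.9
```

```bash
cat > lid.py <<'E'
from h import *
s=env.state();a=np.radians(-10.4);X=np.array([np.cos(a),np.sin(a)]);Y=np.array([-np.sin(a),np.cos(a)]);O=np.array([540.3,29.2])
e=s['ee_pos'];print(s['time_s'],'cx,cy,z',((e[:2]-O)@X).round(1),((e[:2]-O)@Y).round(1),e[2].round(1),s['force'].round(1))
p,d=env.grab_frame('side');P=cloud(cam('side'),d)
q=P.reshape(-1,3);q=q[~np.isnan(q[:,0])];cx=(q[:,:2]-O)@X;cy=(q[:,:2]-O)@Y
m=(cy<-85)&(cy>-130)&(q[:,2]>86)&(cx>-65)&(cx<130)&(q[:,2]<230)
A=np.c_[cx[m],q[m,2]];print(m.sum(),A.min(0),A.max(0))
if m.sum()>10:
    v=A-[60,80];t=np.arctan2(v[:,1],-v[:,0]);far=np.hypot(*v.T)>60;print('theta',np.percentile(t[far],[10,50,90]).round(3))
E
python3 lid.py
```

```text
13.15 cx,cy,z 33.2 61.9 184.4 [1.8 0.3 4.3]
644 [-2.34478022 86.34659996] [ 67.24006941 188.47055803]
theta [1.07  1.121 1.166]
```

arm_command(motion=[{"offset": [0.009,0,0.005],"spin": 0},{"offset": [0.008,0,0.005],"spin": 0},{"offset": [0.008,0,0.007],"spin": 0},{"offset": [0.008,0,0.007],"spin": 0},{"offset": [0.006,0,0.007],"spin": 0}])

```text
time_s: 13.82
ee_pos: [546.4, 91.0, 153.2]
ee_rot: [-180.0, -0.0, 169.5]
force: [2.3, -0.6, 1.8]
gripper_width: 0.4
gripper_force: 1.1
```

arm_command(motion=[{"offset": [0.006,0,0.008],"spin": 0},{"offset": [0.005,0,0.009],"spin": 0},{"offset": [0.003,0,0.009],"spin": 0},{"offset": [0.003,0,0.009],"spin": 0},{"offset": [0,0,0],"spin": 0}])

```text
time_s: 14.45
ee_pos: [528.9, 94.0, 117.7]
ee_rot: [-179.9, -0.2, 169.5]
force: [0.4, -0.0, 0.6]
gripper_width: 0.5
gripper_force: 0.0
```

```bash
python3 lid.py
```

```text
14.45 cx,cy,z -22.9 61.7 117.7 [ 0.4 -0.   0.6]
995 [-58.04853198  86.75720816] [ 60.8161584 106.7429657]
theta [0.207 0.238 0.285]
```

arm_command(motion=[{"offset": [0,0,0.006],"spin": 0},{"offset": [0,0,0.005],"spin": 0},{"offset": [0,0,0.003],"spin": 0},{"offset": [0,0,0],"spin": 0}])

```text
time_s: 15.0
ee_pos: [530.4, 94.0, 104.7]
ee_rot: [-180.0, 0.0, 169.5]
force: [0.5, -0.6, -0.5]
gripper_width: 0.6
gripper_force: 0.0
```

arm_command(motion=[{"offset": [0,0,0.002],"spin": 0},{"offset": [0,0,0],"spin": 0}])

```text
time_s: 15.25
ee_pos: [530.7, 94.0, 104.2]
ee_rot: [180.0, 0.1, 169.5]
force: [-2.6, -0.7, 7.7]
gripper_width: 0.8
gripper_force: 4.1
```

```bash
python3 lid.py
```

```text
15.25 cx,cy,z -21.2 62.0 104.2 [-2.6 -0.7  7.7]
970 [-60.08998205  86.045721  ] [62.56421148 94.77055041]
theta [0.082 0.115 0.16 ]
```

arm_command(motion=[{"offset": [0,0,0.002],"spin": 0},{"offset": [0,0,0],"spin": 0},{"offset": [0,0,0],"spin": 0}])

```text
time_s: 15.68
ee_pos: [530.7, 94.0, 104.2]
ee_rot: [180.0, 0.1, 169.5]
force: [-5.4, -1.1, 20.0]
gripper_width: 0.5
gripper_force: 10.1
```

arm_command(motion=[{"offset": [0,0,-0.03],"spin": 0},{"offset": [0,0,-0.05],"spin": 0},{"offset": [0,0,-0.05],"spin": 0},{"offset": [0.05,0,-0.04],"spin": 0},{"offset": [0,0,0],"spin": 0}])

```text
time_s: 16.3
ee_pos: [481.9, 103.4, 273.6]
ee_rot: [179.9, 0.4, 169.6]
force: [0.5, -0.1, 0.0]
gripper_width: 0.4
gripper_force: 0.0
```

```bash
python3 lid.py; python3 - <<'E'
from h import *
p,d=env.grab_frame('side');P=cloud(cam('side'),d)
O=np.array([540.3,29.2]);a=np.radians(-10.4);X=np.array([np.cos(a),np.sin(a)]);Y=np.array([-np.sin(a),np.cos(a)])
q=P.reshape(-1,3);q=q[~np.isnan(q[:,0])];cx=(q[:,:2]-O)@X;cy=(q[:,:2]-O)@Y
m=(abs(cx)<50)&(cy>-120)&(cy<-20)&(q[:,2]>70)
A=np.c_[cx[m],cy[m],np.ones(m.sum())];print(np.linalg.lstsq(A,q[m,2],rcond=None)[0],m.sum())
plan((500,-180,250,130),(590,-330,200,24.3),step=58)
for t in('pin','pin_head','pin_mid'):
  for n in('top','side'):
    if t=='pin' : env.grab_frame(n) if n=='top' else 0
    print(t,n,[(q['location'],round(q['score'],2),atz(cam(n),q['location'],0 if t=='pin' else 9).round(1)) for q in env.pinpoint(n,t)])
E
```

```text
16.3 cx,cy,z -70.9 62.5 273.6 [ 0.5 -0.1  0. ]
981 [-59.85033442  86.17149305] [62.70069181 94.19549218]
theta [0.082 0.112 0.156]
[ -0.6474483    0.72274005 155.06221912] 1765
to (500, -180, 250, 130)
{"offset":[-0.014,-0.055,0.004],"spin":0.14},
{"offset":[-0.021,-0.053,0.004],"spin":0.14},
{"offset":[-0.028,-0.049,0.004],"spin":0.14},
{"offset":[-0.035,-0.044,0.004],"spin":0.14},
{"offset":[-0.041,-0.040,0.004],"spin":0.13},
to (590, -330, 200, 24.3)
{"offset":[-0.014,-0.002,0.004],"spin":0.15},
{"offset":[-0.015,-0.000,0.004],"spin":0.15},
{"offset":[-0.014,0.002,0.004],"spin":0.15},
{"offset":[-0.014,0.004,0.004],"spin":0.16},
{"offset":[-0.013,0.006,0.004],"spin":0.15},
{"offset":[-0.012,0.008,0.004],"spin":0.16},
{"offset":[-0.011,0.010,0.004],"spin":0.15},
{"offset":[-0.009,0.012,0.004],"spin":0.16},
{"offset":[-0.007,0.013,0.005],"spin":0.15},
{"offset":[-0.005,0.014,0.004],"spin":0.16},
{"offset":[-0.002,0.014,0.005],"spin":0.15},
{"offset":[-0.000,0.015,0.004],"spin":0.16},
pin top [([463.8, 202.1], 0.77, array([ 606.1, -358.4,    0. ]))]
pin side [([378.0, 413.2], 0.71, array([ 613.6, -360. ,    0. ]))]
pin_head top [([469.9, 198.1], 0.72, array([ 613.8, -369.1,    9. ]))]
pin_head side [([379.4, 415.1], 0.65, array([ 613.7, -367.9,    9. ])), ([260.0, 232.4], 0.33, array([414.8, 111. ,   9. ]))]
pin_mid top [([458.2, 206.2], 0.71, array([ 596.1, -343.6,    9. ]))]
pin_mid side [([371.8, 403.5], 0.84, array([ 604.4, -345.5,    9. ]))]
```

```bash
python3 - <<'E'
from h import *
plan((510,-160,260,142),(622,-387,160,114.3),step=58)
E
```

```text
to (510, -160, 260, 142)
{"offset":[-0.015,-0.051,0.002],"spin":0.10},
{"offset":[-0.020,-0.049,0.002],"spin":0.10},
{"offset":[-0.025,-0.047,0.002],"spin":0.09},
{"offset":[-0.029,-0.044,0.001],"spin":0.10},
{"offset":[-0.033,-0.041,0.002],"spin":0.09},
to (622, -387, 160, 114.3)
{"offset":[-0.046,-0.022,0.020],"spin":0.10},
{"offset":[-0.047,-0.017,0.020],"spin":0.10},
{"offset":[-0.049,-0.013,0.020],"spin":0.09},
{"offset":[-0.050,-0.008,0.020],"spin":0.10},
{"offset":[-0.050,-0.003,0.020],"spin":0.09},
```

arm_command(motion=[{"offset": [-0.015,-0.051,0.002],"spin": 0.1},{"offset": [-0.02,-0.049,0.002],"spin": 0.1},{"offset": [-0.025,-0.047,0.002],"spin": 0.09},{"offset": [-0.029,-0.044,0.001],"spin": 0.1},{"offset": [-0.033,-0.041,0.002],"spin": 0.09}], jaw=0.045)

```text
time_s: 17.38
ee_pos: [510.4, -162.1, 260.6]
ee_rot: [180.0, -0.0, 141.8]
force: [-0.1, 0.9, 1.1]
gripper_width: 44.5
gripper_force: 0.0
```

arm_command(motion=[{"offset": [-0.046,-0.022,0.02],"spin": 0.1},{"offset": [-0.047,-0.017,0.02],"spin": 0.1},{"offset": [-0.049,-0.013,0.02],"spin": 0.09},{"offset": [-0.05,-0.008,0.02],"spin": 0.1},{"offset": [-0.05,-0.003,0.02],"spin": 0.09}])

```text
time_s: 18.0
ee_pos: [622.3, -388.4, 159.4]
ee_rot: [-180.0, -0.0, 114.3]
force: [0.3, -0.7, -0.1]
gripper_width: 44.9
gripper_force: 0.0
```

arm_command(motion=[{"offset": [0,0,0],"spin": 0},{"offset": [0,0,0],"spin": 0}])

```text
time_s: 18.25
ee_pos: [621.5, -386.3, 160.4]
ee_rot: [-180.0, -0.1, 114.5]
force: [0.1, 0.4, -0.2]
gripper_width: 44.9
gripper_force: 0.0
```

```bash
cat > pin.py <<'E'
from h import *
import sys
s=env.state();print(s['ee_pos'],s['ee_rot']);c=cam('wrist')
p,d=env.grab_frame('wrist');cv2.imwrite('pics/%s.png'%sys.argv[1],p);P=cloud(c,d);Q=P.reshape(-1,3)
k=np.hypot(Q[:,0]-606,Q[:,1]+357)<60
b=p.reshape(-1,3).astype(int);sat=b.max(1)-b.min(1)
h=k&(Q[:,2]>14)&(Q[:,2]<22);r=cv2.minAreaRect(Q[h][:,:2].astype(np.float32));print('head',h.sum(),np.median(Q[h],0),r)
sh=k&(Q[:,2]>6)&(Q[:,2]<15)&(sat<40);hc=np.array(r[0]);sh&=np.hypot(Q[:,0]-hc[0],Q[:,1]-hc[1])>18
S=Q[sh][:,:2];w,v=np.linalg.eigh(np.cov(S.T));print('shank',len(S),S.mean(0),np.sqrt(w),np.degrees(np.arctan2(*(S.mean(0)-hc)[::-1])),v[:,1])
for t in('pin_head','pin_mid'):print(t,[(q['location'],round(q['score'],2),atz(c,q['location'],9).round(1)) for q in env.pinpoint('wrist',t)])
E
python3 pin.py w4
```

```text
[ 621.45106254 -386.2630734   160.35061773] [-1.79969005e+02 -8.77606981e-02  1.14534369e+02]
head 711 [ 616.58676641 -366.6328596    18.40342125] ((609.2235107421875, -349.8012390136719), (17.41364860534668, 66.39212799072266), 24.356029510498047)
shank 236 [ 598.5199131  -324.44649207] [2.17670888 5.73560383] 112.88721458025665 [-0.38032365  0.92485346]
pin_head [([321.7, 207.5], 0.85, array([ 615.6, -369.4,    9. ]))]
pin_mid [([325.5, 172.1], 0.88, array([ 606.1, -341.2,    9. ]))]
```

View pics/w4.png

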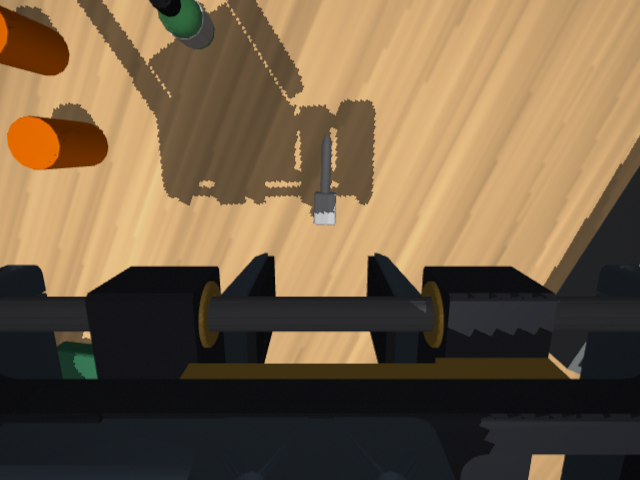

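```bash
python3 - <<'E'
from h import *
c=cam('wrist');p=cv2.imread('pics/w4.png')
g=cv2.cvtColor(p[120:235,295:350],cv2.COLOR_BGR2HSV)
for y in range(10,112,6): 
    r=np.where(g[y,:,1]<70)[0]; print(120+y,(295+r.min(),295+r.max()) if len(r) else '')
for px in[(324.5,193),(324.5,208.5),(324.5,224)]:print(atz(c,px,18).round(1))
print(atz(c,(326,136),9).round(1),atz(c,(325.5,192),9).round(1))
E
```

```text
130 
136 (np.int64(325), np.int64(328))
142 (np.int64(322), np.int64(330))
148 (np.int64(322), np.int64(330))
154 (np.int64(321), np.int64(330))
160 (np.int64(321), np.int64(330))
166 (np.int64(321), np.int64(330))
172 (np.int64(321), np.int64(330))
178 (np.int64(321), np.int64(329))
184 (np.int64(321), np.int64(329))
190 (np.int64(321), np.int64(329))
196 (np.int64(314), np.int64(335))
202 (np.int64(314), np.int64(335))
208 (np.int64(314), np.int64(335))
214 (np.int64(314), np.int64(335))
220 (np.int64(314), np.int64(334))
226 
[ 612.9 -356.2   18. ]
[ 618.2 -367.8   18. ]
[ 623.7 -379.7   18. ]
[ 595.1 -314.4    9. ] [ 613.8 -356.     9. ]
```

```bash
python3 - <<'E'
from h import *
plan((621,-372.5,17,114.3),n=4)
E
```

```text
to (621, -372.5, 17, 114.3)
{"offset":[0.003,0.001,0.036],"spin":0.00},
{"offset":[0.003,0.001,0.036],"spin":0.00},
{"offset":[0.003,0.001,0.037],"spin":0.00},
{"offset":[0.003,0.002,0.036],"spin":0.01},
```

arm_command(motion=[{"offset": [0.004,0.001,0.036],"spin": 0},{"offset": [0.004,0.001,0.036],"spin": 0},{"offset": [0.003,0.001,0.036],"spin": 0},{"offset": [0.003,0.0,0.025],"spin": 0.015},{"offset": [0,0,0],"spin": 0}])

```text
time_s: 19.02
ee_pos: [617.5, -370.9, 27.0]
ee_rot: [-179.9, -0.2, 113.7]
force: [-0.3, 0.5, 0.7]
gripper_width: 45.0
gripper_force: 0.0
```

arm_command(motion=[{"offset": [0,0,0],"spin": 0},{"offset": [0,0,0.0],"spin": 0}])

```text
time_s: 19.27
ee_pos: [619.7, -373.2, 30.2]
ee_rot: [179.9, 0.2, 113.7]
force: [-0.2, -0.7, 0.4]
gripper_width: 45.3
gripper_force: 0.0
```

arm_command(motion=[{"offset": [0,0,0.006],"spin": 0},{"offset": [0,0,0.004],"spin": 0},{"offset": [0,0,0],"spin": 0}])

```text
time_s: 19.65
ee_pos: [618.3, -372.5, 17.3]
ee_rot: [-180.0, -0.1, 113.7]
force: [-0.9, 0.1, -0.9]
gripper_width: 45.1
gripper_force: 0.0
```

arm_command(motion=[{"offset": [0,0,0],"spin": 0}])

```text
time_s: 19.77
ee_pos: [618.7, -372.7, 17.9]
ee_rot: [-180.0, -0.0, 113.7]
force: [-0.5, 0.2, 0.0]
gripper_width: 45.1
gripper_force: 0.0
```

```bash
python3 - <<'E'
from h import *
for i in range(4): env.grab_frame('wrist'); s=env.state(); print(s['ee_pos'],s['ee_rot'],s['force'])
E
```

```text
[ 618.70053812 -372.72197359   18.027138  ] [1.79997876e+02 8.34593077e-03 1.13660280e+02] [0.24306327 0.36776274 0.17420657]
[ 618.72003909 -372.72403609   18.1017736 ] [1.79994767e+02 1.47789808e-02 1.13662721e+02] [-0.2227962  -0.24546356  0.37463983]
[ 618.72687192 -372.71581668   18.13249819] [1.79992480e+02 1.55469804e-02 1.13661257e+02] [ 0.42117435 -0.3955641   0.40554862]
[ 618.73778413 -372.71059062   18.14747552] [1.79990409e+02 1.79812776e-02 1.13663641e+02] [ 0.2917358  -0.2064376   0.66733071]
```

arm_command(motion=[{"offset": [0,0,0.002],"spin": 0},{"offset": [0,0,0],"spin": 0},{"offset": [0,0,0],"spin": 0}])

```text
time_s: 20.35
ee_pos: [618.6, -372.6, 16.0]
ee_rot: [180.0, 0.0, 113.7]
force: [-0.4, -1.0, 0.3]
gripper_width: 45.2
gripper_force: 0.0
```

arm_command(motion=[{"offset": [0,0,0],"spin": 0},{"offset": [0,0,0],"spin": 0},{"offset": [0,0,0],"spin": 0},{"offset": [0,0,0],"spin": 0},{"offset": [0,0,0],"spin": 0}], jaw=0.008, newtons=30)

```text
time_s: 20.98
ee_pos: [618.7, -372.7, 16.1]
ee_rot: [180.0, 0.0, 113.7]
force: [0.2, -0.2, 0.4]
gripper_width: 17.9
gripper_force: 30.0
```

arm_command(motion=[{"offset": [0,0,-0.02],"spin": 0},{"offset": [0,0,-0.04],"spin": 0},{"offset": [0,0,-0.05],"spin": 0},{"offset": [0,0,-0.05],"spin": 0},{"offset": [0,0,0],"spin": 0}])

```text
time_s: 21.6
ee_pos: [621.0, -374.0, 183.5]
ee_rot: [179.6, 0.6, 113.7]
force: [0.4, 0.7, -0.7]
gripper_width: 17.8
gripper_force: 30.0
```

arm_command(motion=[{"offset": [0,0,0],"spin": 0},{"offset": [0,0,0],"spin": 0}])

```text
time_s: 21.85
ee_pos: [617.8, -372.1, 174.2]
ee_rot: [-179.9, -0.2, 113.7]
force: [-0.4, -0.1, -0.8]
gripper_width: 17.5
gripper_force: 30.0
```

```bash
cat > held.py <<'E'
from h import *
import sys
s=env.state();print(s['ee_pos'].round(1),s['ee_rot'].round(2),s['gripper_width'])
p,d=env.grab_frame('wrist');cv2.imwrite('pics/%s.png'%sys.argv[1],p)
m=env.camera_model('wrist');T=np.array(m['hand_eye'])
v,u=np.mgrid[:480,:640];C=np.stack([(u-m['cx'])/m['fx']*d,(v-m['cy'])/m['fy']*d,d],-1)@T[:3,:3].T+T[:3,3];C[d<=0]=np.nan
k=(abs(C[...,1])<12)&(C[...,2]>-25)&(C[...,2]<25)&(C[...,0]>-5)&(C[...,0]<90)
q=C[k];print(len(q))
for x in range(0,80,4):
    w=q[(q[:,0]>=x)&(q[:,0]<x+4)]
    if len(w)>3: print(x,len(w),'y',w[:,1].min().round(1),np.median(w[:,1]).round(1),w[:,1].max().round(1),'z',w[:,2].min().round(1),np.median(w[:,2]).round(1))
plan((505,-130,180,79.6),step=55)
E
python3 held.py w5
```

```text
[ 617.8 -372.1  174.2] [-1.7988e+02 -1.6000e-01  1.1366e+02] 17.48516896794637
3905
0 170 y -8.3 0.5 9.6 z -6.9 -2.3
4 356 y -8.3 0.9 9.7 z -15.0 -2.5
8 396 y -8.4 0.9 9.7 z -21.7 -2.6
12 469 y -11.6 0.5 12.0 z -24.8 -2.6
16 852 y -12.0 -1.3 12.0 z -24.8 -0.7
20 147 y -3.2 0.5 4.6 z 1.2 3.4
24 151 y -3.2 0.5 4.6 z 1.5 3.2
28 159 y -3.2 0.5 4.6 z 0.6 3.3
32 154 y -3.2 0.9 4.6 z 1.3 3.3
36 159 y -3.2 0.5 4.5 z 1.4 3.3
40 163 y -3.1 0.9 4.5 z 1.7 3.3
44 162 y -3.1 0.7 4.5 z 1.6 3.2
48 167 y -3.1 0.5 4.5 z 1.5 3.2
52 163 y -3.1 0.5 4.4 z 1.1 3.2
56 156 y -3.0 0.9 4.4 z 0.8 3.6
60 79 y -1.7 0.9 3.1 z 3.2 4.6
to (505, -130, 180, 79.6)
{"offset":[0.053,-0.001,-0.001],"spin":0.12},
{"offset":[0.053,-0.008,-0.001],"spin":0.12},
{"offset":[0.052,-0.014,-0.001],"spin":0.12},
{"offset":[0.050,-0.020,-0.001],"spin":0.12},
{"offset":[0.046,-0.026,-0.002],"spin":0.11},
```

View pics/w5.png

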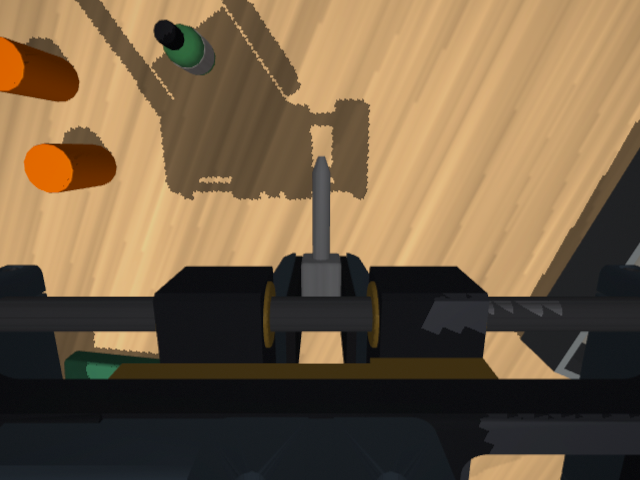

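```bash
python3 - <<'E'
from h import *
plan((449,-75,160,79.6),step=52)
E
```

```text
to (449, -75, 160, 79.6)
{"offset":[0.049,-0.005,0.002],"spin":0.08},
{"offset":[0.048,-0.009,0.002],"spin":0.09},
{"offset":[0.047,-0.013,0.002],"spin":0.08},
{"offset":[0.046,-0.017,0.002],"spin":0.09},
{"offset":[0.044,-0.021,0.002],"spin":0.08},
{"offset":[0.042,-0.024,0.002],"spin":0.09},
{"offset":[0.040,-0.028,0.002],"spin":0.08},
```

arm_command(motion=[{"offset": [0.049,-0.005,0.002],"spin": 0.08},{"offset": [0.048,-0.009,0.002],"spin": 0.09},{"offset": [0.047,-0.013,0.002],"spin": 0.08},{"offset": [0.046,-0.017,0.002],"spin": 0.09},{"offset": [0.044,-0.021,0.002],"spin": 0.08}])

```text
time_s: 22.52
ee_pos: [496.5, -158.4, 165.0]
ee_rot: [-179.9, -0.0, 89.4]
force: [0.0, 0.2, -0.2]
gripper_width: 17.4
gripper_force: 30.0
```

arm_command(motion=[{"offset": [0.042,-0.024,0.002],"spin": 0.09},{"offset": [0.04,-0.028,0.002],"spin": 0.08},{"offset": [0,0,0],"spin": 0},{"offset": [0,0,0],"spin": 0},{"offset": [0,0,0],"spin": 0}])

```text
time_s: 23.15
ee_pos: [451.0, -76.0, 161.8]
ee_rot: [180.0, 0.0, 79.8]
force: [0.5, -0.3, -1.3]
gripper_width: 17.8
gripper_force: 30.0
```

arm_command(motion=[{"offset": [0,0,0],"spin": 0},{"offset": [0,0,0],"spin": 0}])

```text
time_s: 23.4
ee_pos: [450.4, -75.7, 161.8]
ee_rot: [-180.0, 0.0, 79.8]
force: [-0.1, -0.2, -0.8]
gripper_width: 17.8
gripper_force: 30.0
```

```bash
cat > fk.py <<'E'
from h import *
import sys
for i in range(2): p,d=env.grab_frame('wrist')
s=env.state();print(s['time_s'],s['ee_pos'].round(2),s['ee_rot'].round(2),s['force'].round(1))
cv2.imwrite('pics/%s.png'%sys.argv[1],p);np.save('w.npy',d)
m=env.camera_model('wrist');T=np.array(m['hand_eye'])
v,u=np.mgrid[:480,:640];C=np.stack([(u-m['cx'])/m['fx']*d,(v-m['cy'])/m['fy']*d,d],-1)@T[:3,:3].T+T[:3,3];C[d<=0]=np.nan
np.save('C.npy',C)
z=s['ee_pos'][2]-C[...,2]
k=(z>116)&(z<127)&(C[...,0]>66)&(abs(C[...,1])<60)
n,l,st,ce=cv2.connectedComponentsWithStats(k.astype(np.uint8))
for i in range(1,n):
    if st[i,4]>25:
        q=C[l==i];r=cv2.minAreaRect(q[:,:2].astype(np.float32));print(st[i],'min',q.min(0).round(1),'max',q.max(0).round(1),np.round(r[0],1),np.round(r[1],1),round(r[2],1),'z',np.median(z[l==i]).round(1))
kp=(abs(C[...,1])<8)&(C[...,0]>24)&(C[...,0]<68)&(C[...,2]>0)&(C[...,2]<12)
q=C[kp];lo=q[:,0]<35;hi=q[:,0]>50
for w in(q[lo],q[hi]):print('shank',len(w),w[:,1].min().round(2),w[:,1].max().round(2),np.median(w[:,2]).round(2),w[:,0].max().round(1))
E
python3 fk.py w6
```

```text
23.5 [450.27 -75.45 161.91] [-180.      0.     79.83] [-0.4  0.7 -2.6]
[ 289    3   50   67 3192] min [105.7 -14.9  36.6] max [134.8   9.2  45.8] [120.3  -2.8] [28.9 24.1] 0.7 z 122.5
shank 430 -3.31 4.53 3.24 35.0
shank 503 -3.17 4.37 3.54 63.7
```

View pics/w6.png

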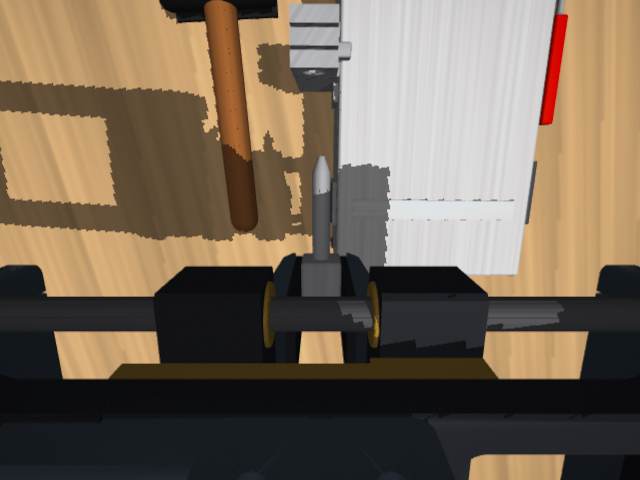

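arm_command(motion=[{"offset": [0,-0.003,0.02],"spin": 0},{"offset": [0.01,0,0.02],"spin": 0.0},{"offset": [0.01,0,0.005],"spin": 0},{"offset": [0,0,0],"spin": 0},{"offset": [0,0,0],"spin": 0}])

```text
time_s: 24.12
ee_pos: [451.4, -55.1, 117.7]
ee_rot: [179.9, 0.0, 79.9]
force: [0.3, -0.1, -0.7]
gripper_width: 17.8
gripper_force: 30.0
```

arm_command(motion=[{"offset": [0,0,0],"spin": 0},{"offset": [0,0,0],"spin": 0},{"offset": [0,0,0],"spin": 0}])

```text
time_s: 24.5
ee_pos: [450.8, -55.1, 117.1]
ee_rot: [180.0, 0.0, 79.8]
force: [1.4, 0.5, -1.2]
gripper_width: 18.1
gripper_force: 30.0
```

```bash
python3 fk.py w7; python3 -c "
import cv2;p=cv2.imread('pics/w7.png');cv2.imwrite('pics/w7c.png',cv2.resize(p[0:270,220:420],(592,800))[:600] if 0 else cv2.resize(p[0:270,220:420],(444,600)))"
```

```text
24.6 [450.73 -55.04 117.05] [1.7999e+02 1.0000e-02 7.9850e+01] [ 0.6  0.1 -0.8]
[ 289   19   64   56 3426] min [ 95.5 -11.6  -7.9] max [114.1  12.5   1. ] [104.8   0.4] [18.6 24.1] 0.2 z 122.5
[ 289   77   63   24 1477] min [ 85.6 -11.7  -8. ] max [93.8 12.4  1. ] [89.7  0.4] [ 8.1 24.1] 0.2 z 122.5
shank 429 -3.3 4.53 3.29 35.0
shank 506 -3.17 4.38 3.55 63.7
```

View pics/w7c.png

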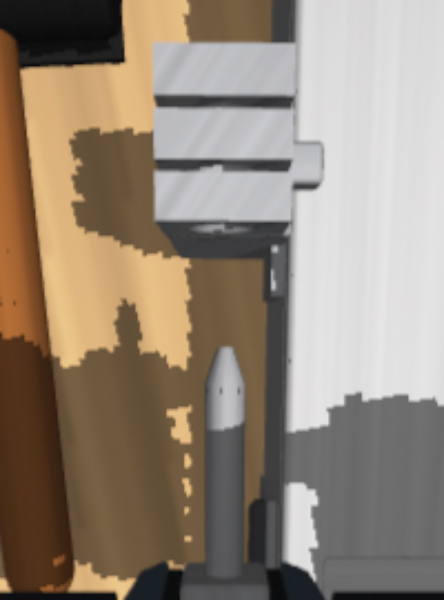

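arm_command(motion=[{"offset": [0.012,0,0],"spin": 0},{"offset": [0.01,0,0],"spin": 0},{"offset": [0.006,0,0],"spin": 0},{"offset": [0.004,0,0],"spin": 0},{"offset": [0,0,0],"spin": 0}])

```text
time_s: 25.22
ee_pos: [456.4, -23.2, 117.0]
ee_rot: [180.0, 0.0, 79.9]
force: [0.5, -0.5, -0.1]
gripper_width: 17.9
gripper_force: 30.0
```

arm_command(motion=[{"offset": [0.005,0,0],"spin": 0},{"offset": [0.005,0,0],"spin": 0},{"offset": [0.003,0,0],"spin": 0},{"offset": [0,0,0],"spin": 0}])

```text
time_s: 25.72
ee_pos: [458.7, -10.5, 117.0]
ee_rot: [180.0, 0.0, 79.9]
force: [0.4, 1.4, -1.9]
gripper_width: 17.9
gripper_force: 30.0
```

Advanced 45 mm with no force; the tip is through the first cheek. Continue.

arm_command(motion=[{"offset": [0.005,0,0],"spin": 0},{"offset": [0.005,0,0],"spin": 0},{"offset": [0.004,0,0],"spin": 0},{"offset": [0,0,0],"spin": 0}])

```text
time_s: 26.22
ee_pos: [461.2, 3.4, 117.0]
ee_rot: [180.0, 0.0, 79.9]
force: [0.6, -0.3, -0.1]
gripper_width: 17.7
gripper_force: 30.0
```

arm_command(motion=[{"offset": [0.003,0,0],"spin": 0},{"offset": [0.003,0,0],"spin": 0},{"offset": [0,0,0],"spin": 0},{"offset": [0,0,0],"spin": 0}])

```text
time_s: 26.72
ee_pos: [462.2, 9.0, 117.0]
ee_rot: [180.0, 0.0, 79.9]
force: [-0.5, 0.5, -0.3]
gripper_width: 18.0
gripper_force: 30.0
```

```bash
python3 fk.py w8
```

```text
26.825 [462.15   8.97 116.96] [-180.      0.     79.85] [-0.7  0.9 -0.2]
shank 60 -7.66 7.94 1.73 29.0
shank 504 -3.17 4.38 3.54 63.7
```

arm_command(motion=[{"offset": [0.002,0,0],"spin": 0},{"offset": [0,0,0],"spin": 0},{"offset": [0,0,0],"spin": 0}])

```text
time_s: 27.2
ee_pos: [462.6, 11.0, 117.0]
ee_rot: [180.0, 0.0, 79.9]
force: [-0.2, 0.3, -1.4]
gripper_width: 17.8
gripper_force: 30.0
```

arm_command(motion=[{"offset": [0.002,0,0],"spin": 0},{"offset": [0,0,0],"spin": 0},{"offset": [0,0,0],"spin": 0}])

```text
time_s: 27.58
ee_pos: [462.7, 11.8, 117.0]
ee_rot: [-180.0, 0.2, 79.9]
force: [-0.9, -5.3, -0.8]
gripper_width: 18.1
gripper_force: 30.0
```

arm_command(motion=[{"offset": [0.001,0,0],"spin": 0},{"offset": [0,0,0],"spin": 0},{"offset": [0,0,0],"spin": 0}])

```text
time_s: 27.95
ee_pos: [462.7, 11.9, 117.0]
ee_rot: [-180.0, 0.3, 80.0]
force: [-1.5, -8.9, 1.2]
gripper_width: 17.5
gripper_force: 30.0
```

arm_command(motion=[{"offset": [0,0,0],"spin": 0},{"offset": [0,0,0],"spin": 0},{"offset": [0,0,0],"spin": 0},{"offset": [0,0,0],"spin": 0}], jaw=0.04)

```text
time_s: 28.45
ee_pos: [463.3, 14.2, 117.1]
ee_rot: [180.0, -0.0, 79.9]
force: [0.5, -0.8, 0.2]
gripper_width: 40.5
gripper_force: 0.0
```

arm_command(motion=[{"offset": [0,0,-0.02],"spin": 0},{"offset": [0,0,-0.04],"spin": 0},{"offset": [-0.02,0,-0.05],"spin": 0},{"offset": [-0.04,0,0],"spin": 0},{"offset": [0,0,0],"spin": 0}])

```text
time_s: 29.08
ee_pos: [452.3, -46.5, 227.6]
ee_rot: [179.9, 0.0, 79.7]
force: [0.7, 0.3, -0.4]
gripper_width: 39.9
gripper_force: 0.0
```

arm_command(motion=[{"offset": [0,0,0],"spin": 0},{"offset": [0,0,0],"spin": 0}])

```text
time_s: 29.32
ee_pos: [452.4, -44.3, 226.5]
ee_rot: [-179.9, -0.0, 79.9]
force: [0.2, 0.8, -0.5]
gripper_width: 39.7
gripper_force: 0.0
```

```bash
python3 fk.py w9; python3 - <<'E'
import cv2;p=cv2.imread('pics/w9.png');cv2.imwrite('pics/w9c.png',cv2.resize(p[0:250,200:460],(624,600)))
E
```

```text
29.425 [452.52 -44.41 226.62] [-179.96   -0.     79.92] [-0.2 -0.3 -0.6]
[304  69  36  38 602] min [ 95.  -10.6 102.1] max [118.8  12.9 110.6] [106.9   1.3] [23.8 23.3] 1.1 z 122.2
[304 108  35  14 459] min [ 85.  -10.7 102. ] max [ 93.2  12.6 110.4] [89.1  1. ] [ 8.1 23.4] 0.3 z 122.6
[304 124  35  13 448] min [ 75.1 -10.8 101.9] max [ 83.   12.7 110.5] [79.   0.9] [23.4  7.9] 89.9 z 122.6
[308 140  26  10 218] min [ 66.3  -8.2 107.6] max [ 72.5   9.4 110.6] [69.4  0.6] [17.6  6.2] 90.0 z 117.0Traceback (most recent call last):
  File "fk.py", line 17, in <module>
    for w in(q[lo],q[hi]):print('shank',len(w),w[:,1].min().round(2),w[:,1].max().round(2),np.median(w[:,2]).round(2),w[:,0].max().round(1))
                                               ~~~~~~~~~~^^
    return umr_minimum(a, axis, None, out, keepdims, initial, where)
ValueError: zero-size array to reduction operation minimum which has no identity
```

View pics/w9c.png

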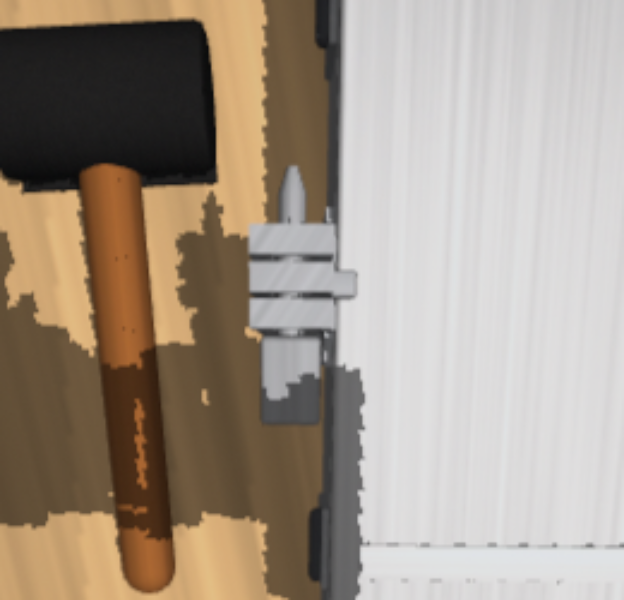

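arm_command(motion=[{"offset": [0,0,0.03],"spin": 0},{"offset": [0,0,0.03],"spin": 0},{"offset": [0,0,0.03],"spin": 0},{"offset": [0,0,0.023],"spin": 0},{"offset": [0,0,0],"spin": 0}], jaw=0)

```text
time_s: 30.05
ee_pos: [451.3, -44.5, 112.5]
ee_rot: [-179.8, 0.0, 79.9]
force: [-0.7, 0.3, -0.4]
gripper_width: 0.1
gripper_force: 0.0
```

arm_command(motion=[{"offset": [0.008,0,0],"spin": 0},{"offset": [0.008,0,0],"spin": 0},{"offset": [0.006,0,0],"spin": 0},{"offset": [0.004,0,0],"spin": 0},{"offset": [0,0,0],"spin": 0}])

```text
time_s: 30.68
ee_pos: [457.2, -19.2, 114.1]
ee_rot: [180.0, 0.0, 79.9]
force: [0.6, 0.4, -0.1]
gripper_width: 0.3
gripper_force: 0.0
```

arm_command(motion=[{"offset": [0.002,0,0],"spin": 0},{"offset": [0.002,0,0],"spin": 0},{"offset": [0,0,0],"spin": 0}])

```text
time_s: 31.05
ee_pos: [457.8, -15.8, 114.0]
ee_rot: [180.0, 0.0, 79.9]
force: [-0.1, -2.0, -0.3]
gripper_width: 0.3
gripper_force: 0.6
```

arm_command(motion=[{"offset": [0.002,0,0],"spin": 0},{"offset": [0,0,0],"spin": 0},{"offset": [0,0,0],"spin": 0}])

```text
time_s: 31.42
ee_pos: [458.0, -15.2, 114.3]
ee_rot: [180.0, 0.2, 79.9]
force: [-1.9, -7.2, 2.6]
gripper_width: 0.3
gripper_force: 3.7
```

arm_command(motion=[{"offset": [0.002,0,0],"spin": 0},{"offset": [0,0,0],"spin": 0},{"offset": [0,0,0],"spin": 0}])

```text
time_s: 31.8
ee_pos: [458.2, -14.9, 114.6]
ee_rot: [180.0, 0.4, 80.0]
force: [-3.6, -13.2, 6.0]
gripper_width: 0.6
gripper_force: 6.9
```

arm_command(motion=[{"offset": [-0.01,0,0],"spin": 0},{"offset": [-0.024,0,-0.02],"spin": 0},{"offset": [0,0,-0.045],"spin": 0},{"offset": [0,0,-0.045],"spin": 0},{"offset": [0,0,0],"spin": 0}])

```text
time_s: 32.42
ee_pos: [454.6, -45.2, 227.2]
ee_rot: [179.5, -0.1, 79.8]
force: [-0.9, -0.1, -0.5]
gripper_width: 0.5
gripper_force: 0.0
```

arm_command(motion=[{"offset": [0,0,0],"spin": 0},{"offset": [0,0,0],"spin": 0}])

```text
time_s: 32.67
ee_pos: [451.6, -44.9, 222.5]
ee_rot: [-179.8, 0.0, 79.9]
force: [0.1, -1.1, -0.2]
gripper_width: 0.6
gripper_force: 0.0
```

```bash
python3 fk.py w10 2>/dev/null; python3 lid.py; python3 - <<'E'
from h import *
C=np.load('C.npy');z=env.state()['ee_pos'][2]-C[...,2]
for x in range(36,74,3):
    m=(C[...,0]>=x)&(C[...,0]<x+3)&(abs(C[...,1]-.6)<6)&(z>100)
    if m.sum()>3: print(x,m.sum(),np.median(z[m]).round(1),C[...,0][m].max().round(1))
E
```

```text
32.775 [451.84 -44.94 222.72] [-179.84    0.     79.86] [ 0.6  0.6 -0.4]
[304  66  37  39 662] min [ 95.7 -10.4  97.9] max [119.9  13.5 106.7] [107.8   1.6] [24.1 23.8] 0.3 z 122.4
[305 106  36  14 469] min [85.7 -9.9 97.9] max [ 94.7  13.6 106.3] [90.2  1.9] [ 9.  23.5] 0.4 z 122.8
[305 123  35  12 419] min [76.1 -9.9 97.5] max [ 83.5  13.1 102.6] [79.8  1.6] [ 7.3 23. ] 0.1 z 122.7
[309 138  26  12 275] min [ 66.4  -7.5 103.6] max [ 73.8  10.  106.7] [70.1  1.3] [17.4  7.4] 90.0 z 117.0
32.775 cx,cy,z -73.6 -88.9 222.7 [ 0.6  0.6 -0.4]
988 [-64.75292104  86.02449364] [ 64.72303012 229.21347559]
theta [0.084 0.113 0.162]
36 1123 306.5 39.0
39 23 306.4 39.1
48 64 114.8 50.5
51 81 115.1 54.0
54 68 115.6 56.8
57 68 115.7 59.5
60 87 116.3 63.0
63 70 116.9 65.7
66 72 117.2 68.4
69 90 117.2 71.8
72 71 117.1 74.6
```

```bash
python3 -c "
from h import *
print(env.job_done(), env.state()['time_s'])"
```

```text
the job is handed in; nothing more can be done
the job is handed in; nothing more can be done
```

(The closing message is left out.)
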